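# Tip out the magnet bar, stand it in the cup and run it up to the compass

## Robot

A 7-joint arm with a two-finger parallel gripper is mounted at the origin on the work surface. World frame = base frame: x ahead of the robot, y to its left, z up, the work surface at z = 0. Lengths are in mm, angles in rad, forces in N, time in s.
With the tool pointing down it reaches from about 400 to 875 mm from the base axis. Payload 19.3 kg.
Tool frame: the origin (TCP) lies at the very end of the fingers, on their centre line; the grasp point (between the pads) lies 19 mm behind it (grip_point_offset is the z of the grasp point in the tool frame, in mm); z points along the fingers, x is the direction in which the jaws open and shut, and the axes are right-handed (so a half turn about z gives the same grasp; the last joint's range is limited). The gripper opens to 85 mm and grips with 20 to 120 N. Pads are 22 mm wide; open, the fingers measure 114 mm over their backs; the gripper's body (76 mm by 85 mm) begins 54 mm behind the grasp point. The pads swing forward as they close: fully open they stand 13 mm farther back than shut.
Start: joints at [1.136, 0.521, -0.036, 1.599, 0.021, 1.021, -0.113], TCP at [222.948, -583.873, 191.591] pointing down, gripper open.
Joint ranges: [-2.91, 2.91], [-0.3, 2.13], [-1.5, 1.42], [0.17, 2.43], [-1.26, 4.41], [0.16, 1.93], [-2.52, 2.52]. Speed limits (rad/s): [1.89, 1.89, 2.39, 2.39, 3.01, 3.01, 3.01].

## Interface

Orientations are given as a 3x3 rotation matrix whose columns are the frame's x, y, z axes.
In Python, from workcell import movep, movel, goto_joints, open_gripper, clamp, wait, inverse_kinematics, read_state, camera, PlanningError, finish_job, grip_point_offset gives the robot as it stands. Calls block until the motion is done:
- movep(position, orientation): joint-space move of the TCP to a pose.
- movel(position, frame=None, max_speed=150, guard=None): straight line of the TCP; frame=None keeps the orientation; max_speed is the mean speed in mm/s. With guard (N) it stops when the force on the tool has changed by that much, and returns True; else False.
- goto_joints(angles): joint-space move.
- open_gripper() and clamp(): open the fingers fully, or close them until they stop; the grip force is fixed at half the most.
- wait(seconds).
- inverse_kinematics(position, orientation): joint angles nearest the present ones, or None.
- read_state(): the state.
- camera(name): name is "side" or "top" or "wrist"; returns a dict with "image" (480x640x3 uint8, blue, green, red), "range_z" (480x640 float32, mm along the optical axis (not along the pixel's ray), 0 where there is no reading), "fx", "fy", "cx", "cy" (pixels), "cam_to_world" (4x4, takes a point from camera to world coordinates). Camera axes: x right, y up, looking along -z (the intrinsics and any distortion apply to the point x, -y, -z); pixel columns grow to the right and rows downward; lengths in mm; the calibration is good to about 2 mm. A picture is of the moment at which its call begins.
A pose or a line that the arm cannot do raises PlanningError and nothing moves.
- finish_job(): hands the job in, once; it reports no verdict.
The state is a dict: "time": time; "qpos": joint angles; "qvel": joint speeds; "joint_efforts": joint torques, N m; "eef_pos": TCP position; "tool_rot": TCP orientation; "ft_force": force on the tool from outside, world axes, zero at the start; "torque": the same for the moment, N m; "finger_gap": finger opening in mm.
Only numpy, scipy, OpenCV 4.12 (cv2) and the standard library are available. Lean on these libraries where they do the work, as an engineer would, in place of code of your own. Each camera call takes 0.05 s, during which the arm holds its last target.

## Task

Push the grey stock bin over its edge, without reaching into it, so that the long red magnet bar slides out onto the bench, and leave the bin lying tipped. Stand the bar upright in the brass cup of the carriage and let go of it, then push the carriage all the way home to the end of its track next to the compass, the bar still standing in the cup. Leave everything else on the bench where it is.

Things in the scene. Friction and masses are not known exactly. Their poses are not given: they have to be found in the camera images.
- bin_stand: Fixed walnut block, 50 x 190 x 90 mm high, that carries the stock bin, with a smooth steel slide in front of it that starts 55 mm up and meets the bench 130 mm from the edge. Origin on the bench straight below the middle of the bin's hinge line (the fixed edge). Its x axis points the way the bin tips, its y axis runs along the edge, z up. The hinge line is 95 mm up.
- bin (a joint): Tilt of the grey sheet-metal stock bin about the fixed edge: 0 = standing on the block, 2.27 rad = fully tipped, mouth down over the slide. It turns freely: pushed with a few newtons high on its rear wall towards +x of the stand it passes its balance by about 1 rad and then falls over by itself; let go earlier it falls back.
- bin_push (a point): Middle of the outer face of the bin's rear wall (opposite the tipping direction), 140 mm above the bench while upright; it turns with the bin. The open-topped bin, upright, is 50 mm (stand's x from -50 to 0) x 180 mm (along y) x 60 mm high (95 to 155 mm above the bench), walls 4 mm, 0.35 kg.
- bin_lip (a point): Middle of the bin's rim on the tipping side, where the bar slides out. With the bin fully tipped it hangs 46 mm beyond the edge and 56 mm up, and the opposite rim 78 mm beyond and 94 mm up. The bar slides down onto the bench and stops about parallel to the edge, its centre some 150 to 210 mm from it.
- bar: Red-painted square steel magnet bar, 150 x 16 x 16 mm, 0.25 kg or so; it starts lying in the bin, along the bin. Origin at its centre, x axis along its length. Both ends are alike.
- carriage (a joint): Travel of the carriage along its fixed track in m, towards the track's compass end: it starts at 0 to 0.03, and 0.10 is home, against the end of the track. Stiff: takes about 3 N, stays where it is left.
- cup_floor (a point): Centre of the inner floor of the brass cup on the carriage, 25 mm above the bench. x axis = the way the carriage travels to home, z up. The cup is round, 44 mm inside and 52 mm outside diameter, 75 mm deep; the bar fits with room to lean by up to about 0.35 rad.
- cup_mouth (a point): Centre of the cup's mouth, at the rim, 100 mm above the bench; axes as cup_floor.
- tab (a point): Middle of the rear face of the carriage's upright push tab: a steel plate 46 mm wide, 8 mm thick, reaching up to 64 mm above the bench, on the side away from the compass, 101 mm behind the cup's axis. This point is 45 mm above the bench; axes as cup_floor. Push it towards +x.
- track: Fixed track on the bench, two low rails 12 mm high, 80 mm wide over all, from 125 mm behind to 153 mm ahead of its origin, with a small compass under a clear dome (96 mm across, 71 mm high) fixed 205 mm ahead. Origin on the bench below the cup's axis when the carriage is at 0; x axis = the travel direction.
- short_bar: Bystander: a short red magnet bar, 70 x 16 x 16 mm, lying on the bench. Origin at the centre of its underside.
- azimuth_ring: Bystander: flat pewter ring, 110 mm across, 10 mm high. Origin at the centre of its underside.
- pelorus_base: Bystander: walnut disc, 120 mm across, 26 mm high. Origin at the centre of its underside.
- dome_cover: Bystander: clear acrylic dome, 104 mm across, 52 mm high. Origin at the centre of its underside.
- lamp_housing: Bystander: black lamp housing, 48 mm across, 66 mm high, standing. Origin at the centre of its underside.
- driver: Bystander: brass screwdriver with a wooden handle, 170 mm long, lying on the bench. Origin below its middle.
- bayonet_socket: Bystander, fixed: bronze bayonet socket, 76 mm across, 36 mm high. Origin at the centre of its underside.
Mind the look-alikes: they are no part of the job. Leave any pink or white look-alike of the bar alone.

How it is judged (in metres and radians):
On the way, in this order (a step that is already met when the one before it is completed fails the run):
1. the bin is fully tipped and the bar lies out on the bench (value of joint bin above 2.1 rad and height (world z) of bar below 0.02 m and x of bar in the frame of bin_stand above 0.12 m), for 0.2 s.
2. the bar stands upright in the cup, let go, the carriage not yet home (horizontal distance between bar and cup_floor below 0.03 m and z of bar in the frame of cup_floor between 0.055 and 0.09 m and angle between the x axis of bar and the z axis of cup_floor, either way round below 0.45 rad and contact force between the fingers and bar below 0.1 N and value of joint carriage below 0.09 m), for 0.2 s.
3. the carriage is home with the bar standing in the cup (horizontal distance between bar and cup_floor below 0.03 m and z of bar in the frame of cup_floor between 0.055 and 0.09 m and angle between the x axis of bar and the z axis of cup_floor, either way round below 0.45 rad and value of joint carriage above 0.094 m), for 0.2 s.
At the end, for the whole second after the job is handed in: The bin lies tipped (joint over 2.1 rad); the bar stands in the cup at rest and let go (its centre within 30 mm of the cup's axis and 55 to 90 mm above the cup's floor, leaning less than 0.45 rad); the carriage is home (joint over 0.094 m of 0.10) (all of step 3 and contact force between the fingers and bar below 0.1 N and value of joint bin above 2.1 rad and linear speed of bar below 0.02 m/s); the robot touches nothing.
It fails at once if the bar is touched by the gripper while it is still in the bin (bin tilted less than 2.0 rad) (contact force between the fingers and bar above 0.5 N and value of joint bin below 2 rad).
It fails at once if a bystander is moved by more than 25 mm (distance of any of short_bar, azimuth_ring, pelorus_base, dome_cover, lamp_housing, driver from where it was at the start of the episode above 0.025 m).
It also fails if it takes over 53 s, if anything falls off the work surface, if the arm or the gripper's body presses on something with over 40 N, if the wrist force passes 120 N, or if a joint passes its speed limit or range.

## Working session

There is one attempt and no reset: what is moved stays moved. The work goes in short steps, each a Python script; the robot and the scene stay as the last script left them, time stands still between calls to the robot, and variables do not carry over. Pictures are saved under pics/ and viewed, and the job is handed in when it is done.

```bash
ls; mkdir -p pics; cat > h.py <<'E'
import numpy as np, cv2
from workcell import *
def snap(name,fn):
    c=camera(name); cv2.imwrite('pics/'+fn+'.png',c['image']); np.savez('pics/'+fn+'.npz',**{k:v for k,v in c.items()})
    return c
def load(fn):
    return dict(np.load('pics/'+fn+'.npz',allow_pickle=True))
def px(c,u,v,r=0):
    d=c['range_z'];p=d[max(0,int(v)-r):int(v)+r+1,max(0,int(u)-r):int(u)+r+1];p=p[p>0]
    z=np.median(p) if len(p) else 0
    X=np.array([(u-c['cx'])/c['fx']*z,-(v-c['cy'])/c['fy']*z,-z,1.])
    return (c['cam_to_world']@X)[:3]
def pxz(c,u,v,h):
    "ray to plane z=h"
    M=c['cam_to_world'];d=M[:3,:3]@np.array([(u-c['cx'])/c['fx'],-(v-c['cy'])/c['fy'],-1.]);o=M[:3,3]
    return o+d*(h-o[2])/d[2]
def crop(fn,out,u0,v0,u1,v1,s):
    im=cv2.imread('pics/'+fn+'.png')[v0:v1,u0:u1]; cv2.imwrite('pics/'+out+'.png',cv2.resize(im,None,fx=s,fy=s,interpolation=cv2.INTER_CUBIC))
E
python3 - <<'E'
from h import *
s=read_state();print(s['time'],s['eef_pos'],s['finger_gap'],grip_point_offset)
for n in('top','side','wrist'):
    c=snap(n,n+'0');print(n,{k:c[k] for k in('fx','fy','cx','cy')},[k for k in c],np.round(c['cam_to_world'],3).tolist())
E
```

```text
pics
0.0 [ 222.77612859 -583.53751395  191.01077003] 85.3027110162544 -18.700000000000003
top {'fx': 616.1050518266496, 'fy': 616.1050518266496, 'cx': 324.05016223756553, 'cy': 239.14881260371658} ['image', 'range_z', 'fx', 'fy', 'cx', 'cy', 'cam_to_world'] [[-0.025, 0.986, -0.164, 277.206], [-1.0, -0.023, 0.016, 82.878], [0.012, 0.164, 0.986, 1833.755], [0.0, 0.0, 0.0, 1.0]]
side {'fx': 564.0540870531325, 'fy': 564.0540870531325, 'cx': 312.7321232395935, 'cy': 238.8530769965675} ['image', 'range_z', 'fx', 'fy', 'cx', 'cy', 'cam_to_world'] [[-0.991, 0.083, -0.107, 364.202], [-0.136, -0.615, 0.777, 1360.143], [-0.001, 0.784, 0.621, 1164.605], [0.0, 0.0, 0.0, 1.0]]
wrist {'fx': 405.4021583311206, 'fy': 405.4021583311206, 'cx': 321.9010765024231, 'cy': 237.48910510572776} ['image', 'range_z', 'fx', 'fy', 'cx', 'cy', 'cam_to_world'] [[0.356, 0.898, 0.258, 287.126], [-0.934, 0.343, 0.098, -558.614], [-0.001, -0.276, 0.961, 373.537], [0.0, 0.0, 0.0, 1.0]]
```

View pics/top0.png

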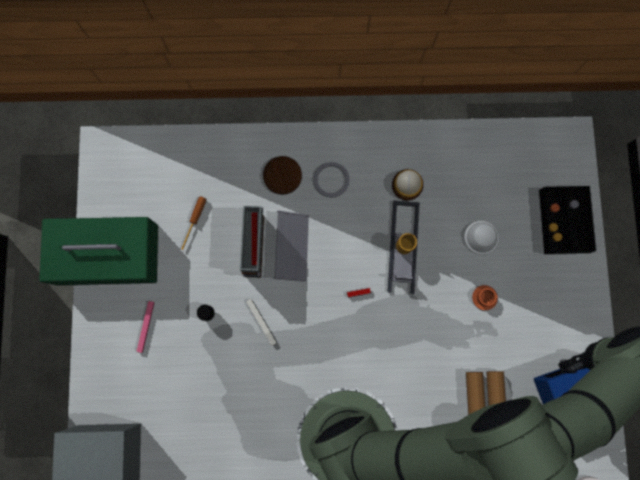

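View pics/side0.png

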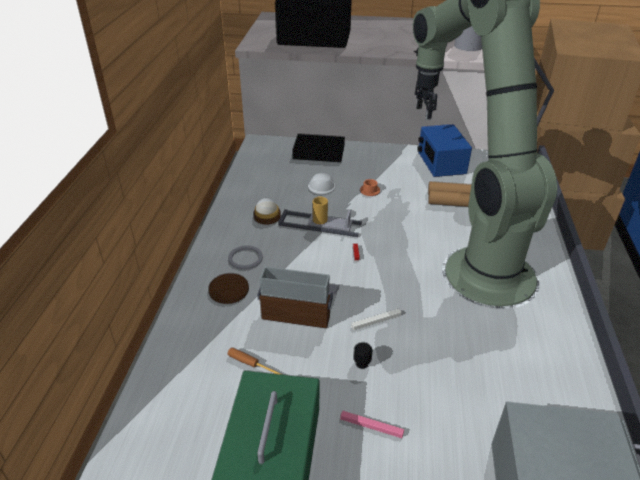

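View pics/wrist0.png

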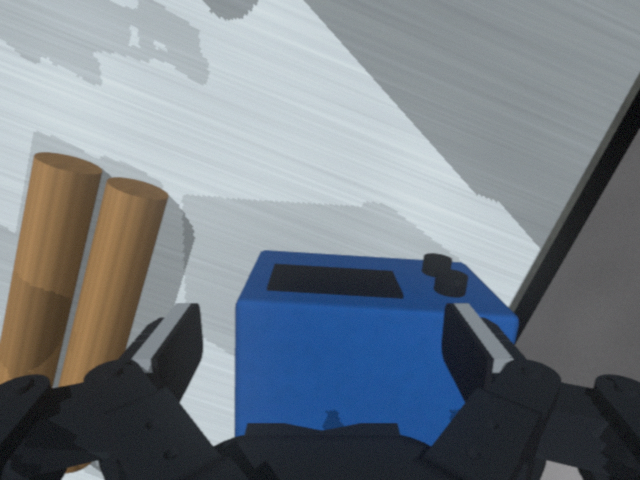

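The top view shows these candidates for the bar: red in the grey bin (255,237), a short red bar (358,293), a pink one (145,327) and a white one (262,322). By the description it is the one in the bin. I'll check it in close crops and also enlarge the track.

```bash
python3 - <<'E'
from h import *
crop('top0','ca',200,180,340,320,5.5/1.0 if 0 else 4)
crop('top0','cb',340,150,500,310,3.7)
E
```

```text
(no output)
```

View pics/ca.png

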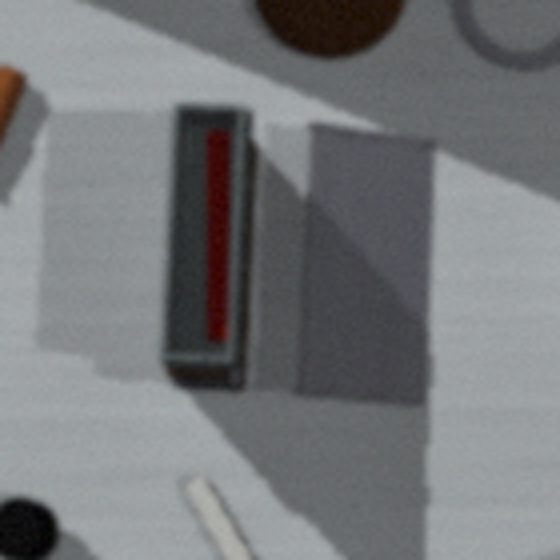

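View pics/cb.png

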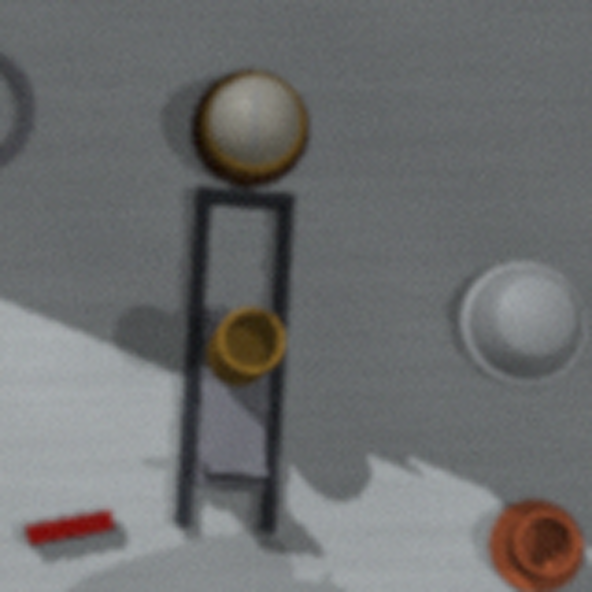

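```bash
python3 - <<'E'
from h import *
c=load('top0')
A=lambda u,v:(200+u/4,180+v/4); B=lambda u,v:(340+u/3.7,150+v/3.7)
for n,p in dict(tl=(178,107),tr=(250,107),bl=(165,362),br=(235,362)).items(): print('rim',n,np.round(pxz(c,*A(*p),155),1))
for p in((435,145),(420,405)): print('slide foot',np.round(pxz(c,*A(*p),0),1))
for p in((310,125),(300,393)): print('slide top',np.round(pxz(c,*A(*p),55),1), np.round(px(c,*A(*p),2),1))
for n,p in dict(tl=(197,187),tr=(294,195),bl=(178,527),br=(275,533)).items(): print('track',n,np.round(pxz(c,*B(*p),12),1))
print('mouth',pxz(c,*B(252,340),100)); print('dome',pxz(c,*B(253,125),71), px(c,*B(253,125),2))
print('tabtop',[np.round(pxz(c,*B(*p),64),1) for p in((205,478),(268,480))])
# depth masks
d=c['range_z'];v,u=np.mgrid[:480,:640]
P=np.stack([(u-c['cx'])/c['fx']*d,-(v-c['cy'])/c['fy']*d,-d,np.ones_like(d)],-1)@c['cam_to_world'].T
Z=P[...,2]
m=(Z>140)&(u>230)&(u<275)&(v>195)&(v<285); q=P[m]
print('rim depth',m.sum(),q[:,:3].min(0),q[:,:3].max(0),cv2.minAreaRect(q[:,:2].astype(np.float32)))
m=(Z>85)&(Z<115)&(u>390)&(u<425)&(v>225)&(v<260);q=P[m];print('cup',m.sum(),q[:,:3].min(0),q[:,:3].max(0),q[:,2].mean())
m=(Z>50)&(Z<75)&(u>385)&(u<420)&(v>262)&(v<290);q=P[m];print('tab',m.sum(),q[:,:3].min(0) if m.any() else 0,q[:,:3].max(0) if m.any() else 0)
print('bench',Z[330,400],Z[300,330])
for n,p in dict(driver=(195,222),short=(358,293),white=(262,322),lamp=(205,312),ring=(331,180),pel=(283,175),dome=(480,236),socket=(485,297),roll=(475,392)).items(): print(n,np.round(px(c,*p,2),0))
E
```

```text
rim tl [652.7 275.5 155. ]
rim tr [651.6 225.5 155. ]
rim bl [474.6 285.  155. ]
rim br [473.5 237.3 155. ]
slide foot [653.5  98.7   0. ]
slide foot [456.1 114.    0. ]
slide top [659.4 189.9  55. ] [670.2 193.    4.5]
slide top [461.5 199.7  55. ] [466.5 202.8   6.9]
track tl [ 693.8 -158.6   12. ]
track tr [ 685.3 -238.    12. ]
track bl [ 415.8 -131.3   12. ]
track br [ 409.2 -208.7   12. ]
mouth [ 551.87575679 -184.19194597  100.        ]
dome [ 729.93429068 -197.71596087   71.        ] [ 729.92519321 -197.71032239   71.03542218]
tabtop [array([ 449.5, -147.9,   64. ]), array([ 446.8, -197. ,   64. ])]
rim depth 355 [277.20634139  82.87799388 140.28597416] [ 656.15807846  289.346284   1833.75533385] ((452.7133483886719, 215.27053833007812), (423.4997253417969, 118.19465637207031), 21.4349308013916)
cup 106 [ 526.08537649 -210.95026135   85.90470649] [ 578.20980373 -158.12513104  110.81066131] 97.12313914452193
tab 54 [ 449.3501335  -196.95218308   50.51942244] [ 461.75258086 -150.61911054   73.40933038]
bench 5.2499413913860735 0.3540422805615435
driver [640. 439.  18.]
short [416. -42.  15.]
white [338. 241.  19.]
lamp [369. 399.  65.]
ring [765.  28.   1.]
pel [777. 174.  27.]
dome [ 572. -405.   50.]
socket [ 396. -419.    6.]
roll [ 126. -361.   50.]
```

```bash
cat >> h.py <<'E'
def unit(v): v=np.array(v,float); return v/np.linalg.norm(v)
H=np.array([561.6,230.9,0]); e=unit([.998,-.06,0]); t=np.array([e[1],-e[0],0])
TD=unit([.9949,-.101,0]); CUP=np.array([551.9,-184.3,0])
def R(z,x):
    z=unit(z);x=np.array(x,float);x=unit(x-z*(x@z));return np.column_stack([x,np.cross(z,x),z])
def tool(dirh,deg,jaw):
    "tool z tilted deg from straight down towards horizontal dir"
    a=np.radians(deg);return R(np.array([0,0,-1])*np.cos(a)+np.array(dirh)*np.sin(a),jaw)
E
python3 - <<'E'
from h import *
dn=[0,0,-1]
def tr(n,p,o):
    for s in(1,-1):
        o2=o.copy();o2[:,:2]*=s
        q=inverse_kinematics(list(p),o2);print(n,s,None if q is None else np.round(q,2))
tr('up',[223,-584,320],R(dn,e))
for o,n in((R(dn,e),'e'),(R(dn,t),'t')): tr('push '+n,H-80*t+[0,0,220],o); tr('push2 '+n,H+24*t+[0,0,160],o)
X=np.array([1,0,0]);Y=np.array([0,1,0.])
for b in(0,15,25,40):
    tr('grasp%d'%b,[510,50,6],tool(X,b,Y))
    for yaw in(0,-20,-40,20):
        d=np.array([np.cos(np.radians(yaw)),np.sin(np.radians(yaw)),0]);j=np.array([-d[1],d[0],0])
        o=tool(d,90-b,j); 
        g=CUP+[0,0,145]; tr('place b%d yaw%d'%(b,yaw),g+19*o[:,2]*0+18.7*o[:,2],o)
        tr('  above',g+[0,0,85]+18.7*o[:,2],o)
for b in(0,15,30): tr('tab%d'%b,CUP-(101+20)*TD+[0,0,40],tool(TD,b,[TD[1],-TD[0],0])); tr(' home',CUP-(101-90)*TD+[0,0,40],tool(TD,b,[TD[1],-TD[0],0]))
E
```

```text
up 1 [ 1.32  0.44 -0.31  1.41  0.13  1.31  0.94]
up -1 [ 0.81  0.45  0.46  1.44 -0.2   1.29 -1.92]
push e 1 [ 0.05  0.75 -1.11  1.47  0.68  1.34 -1.17]
push e -1 [ 0.1   0.84 -1.28  1.47  0.8   1.42  1.89]
push2 e 1 [ 0.13  0.65 -0.88  1.68  0.56  1.08 -0.98]
push2 e -1 [ 0.31  0.84 -1.28  1.67  0.84  1.29  1.95]
push t 1 [-0.84  0.56  0.38  1.52 -0.22  1.1  -2.04]
push t -1 [ 0.1   0.83 -1.27  1.47  0.8   1.42  0.32]
push2 t 1 [-0.1   0.55 -0.51  1.69  0.31  0.98 -2.35]
push2 t -1 [ 0.18  0.69 -0.98  1.67  0.63  1.12  0.53]
grasp0 1 [ 0.37  0.77 -0.8   2.    0.83  0.75  0.62]
grasp0 -1 [-0.11  0.64 -0.14  2.02  0.18  0.5  -1.95]
place b0 yaw0 1 None
place b0 yaw0 -1 None
  above 1 None
  above -1 None
place b0 yaw-20 1 None
place b0 yaw-20 -1 None
  above 1 None
  above -1 None
place b0 yaw-40 1 None
place b0 yaw-40 -1 None
  above 1 None
  above -1 None
place b0 yaw20 1 [ 0.63  1.15  0.17  2.28  4.24  1.84 -1.4 ]
place b0 yaw20 -1 [0.63 1.15 0.17 2.28 4.24 1.84 1.74]
  above 1 [ 1.74  1.47 -1.31  2.3   4.14  0.33 -0.93]
  above -1 [ 1.74  1.47 -1.31  2.3   4.14  0.33  2.22]
grasp15
[... 1696 characters left out ...]
1.28  0.71 -0.89  2.25  4.12  0.22  1.58]
  above 1 [ 1.62  0.83 -1.46  2.2   1.11  0.22  1.42]
  above -1 [ 1.42  0.56 -1.06  2.2  -1.26  0.19  0.56]
tab0 1 [ 0.3   0.52 -0.06  2.13  0.07  0.49 -1.48]
tab0 -1 [ 0.72  0.58 -0.62  2.11  0.58  0.62  1.17]
 home 1 [ 0.25  0.64 -0.04  1.86  0.04  0.64 -1.48]
 home -1 [ 0.67  0.72 -0.65  1.84  0.6   0.79  1.18]
tab15 1 [ 0.67  0.49 -0.46  2.34  1.05  0.19 -2.42]
tab15 -1 [ 0.67  0.49 -0.46  2.34  1.05  0.19  0.73]
 home 1 [ 0.28  0.56 -0.04  2.1  -0.07  0.22 -1.35]
 home -1 [ 0.68  0.62 -0.57  2.08  0.86  0.37  0.93]
tab30 1 None
tab30 -1 None
 home 1 [ 0.64  0.6  -0.45  2.3   2.61  0.27  2.34]
 home -1 [ 1.2   0.97 -1.27  2.28  1.87  0.79  0.17]
```

```bash
python3 - <<'E'
from h import *
def ik(p,o):
    r=[]
    for s in(1,-1):
        o2=o.copy();o2[:,:2]*=s
        q=inverse_kinematics(list(p),o2);r.append(None if q is None else np.round(q,2).tolist())
    return r
X=np.array([1,0,0]);Y=np.array([0,1,0.])
for b in(0,15,25):
    for sg,gx in((1,510),(-1,590)): print('grasp',b,sg,ik([gx,50,6],tool(sg*X,b,Y)))
    for yaw in range(40,330,20):
        d=np.array([np.cos(np.radians(yaw)),np.sin(np.radians(yaw)),0]);j=np.array([-d[1],d[0],0])
        o=tool(d,90-b,j); g=CUP+[0,0,145]+18.7*o[:,2]
        r=ik(g,o);a=ik(g+[0,0,85],o)
        if any(r) and any(a):print('place',b,yaw,r,a)
E
```

```text
grasp 0 1 [[0.37, 0.77, -0.8, 2.0, 0.83, 0.75, 0.62], [-0.11, 0.64, -0.14, 2.02, 0.18, 0.5, -1.95]]
grasp 0 -1 [[0.34, 0.85, -0.79, 1.79, 0.79, 0.86, 0.74], [-0.12, 0.72, -0.09, 1.81, 0.11, 0.62, -1.85]]
place 0 40 [[1.49, 1.31, -0.86, 1.96, -1.11, 0.8, -1.9], [1.46, 1.28, -0.82, 1.96, -1.15, 0.84, 1.27]] [[1.47, 1.11, -0.86, 2.02, -1.23, 0.88, -1.95], [1.46, 1.1, -0.84, 2.02, -1.25, 0.9, 1.2]]
place 0 60 [[0.98, 1.14, -0.24, 1.68, -1.16, 1.49, -1.96], [1.29, 1.26, -0.72, 1.66, -0.83, 1.19, 0.93]] [[0.98, 0.99, -0.24, 1.73, -1.19, 1.53, -2.05], [1.29, 1.11, -0.73, 1.71, -0.91, 1.23, 0.87]]
place 0 80 [[0.83, 1.22, -0.16, 1.36, -0.98, 1.77, -2.12], [1.11, 1.32, -0.68, 1.34, -0.63, 1.54, 0.74]] [[0.89, 1.09, -0.26, 1.41, -0.96, 1.76, -2.24], [1.12, 1.19, -0.7, 1.39, -0.7, 1.57, 0.69]]
place 0 100 [[0.92, 1.4, -0.66, 1.02, -0.5, 1.9, -2.49], [0.93, 1.41, -0.69, 1.02, -0.48, 1.89, 0.64]] [None, [0.95, 1.29, -0.71, 1.08, -0.55, 1.91, 0.57]]
place 0 220 [[-0.52, 1.68, 1.21, 1.03, -0.04, 1.9, -0.39], None] [[-0.54, 1.56, 1.21, 1.09, 0.07, 1.9, -0.33], None]
place 0 240 [[-0.4, 1.27, 0.29, 1
[... 3936 characters left out ...]
1.44, 0.97, 1.87, 1.91]] [[-0.25, 0.87, 0.08, 1.45, 0.71, 1.7, -0.95], [-0.07, 0.88, -0.24, 1.44, 0.86, 1.84, 2.07]]
place 25 260 [[-0.36, 0.88, 0.08, 1.75, 0.92, 1.36, -1.08], [0.13, 0.97, -0.66, 1.72, 1.24, 1.83, 1.88]] [[-0.27, 0.74, -0.04, 1.74, 0.96, 1.51, -1.0], [0.13, 0.83, -0.66, 1.71, 1.19, 1.86, 2.0]]
place 25 280 [[-0.47, 0.8, 0.14, 2.04, 1.21, 1.13, -1.21], [0.11, 0.89, -0.66, 2.0, 1.45, 1.67, 1.86]] [[-0.2, 0.63, -0.22, 2.01, 1.25, 1.39, -1.1], [0.25, 0.78, -0.86, 1.99, 1.43, 1.8, 2.0]]
place 25 300 [[-0.24, 0.74, -0.17, 2.29, 1.69, 1.23, -1.43], [-0.5, 0.76, 0.17, 2.31, 1.68, 1.01, 1.65]] [[-0.05, 0.55, -0.4, 2.28, 1.6, 1.31, -1.18], [-0.81, 0.63, 0.59, 2.32, 1.55, 0.77, 1.87]]
```

```bash
python3 - <<'E'
from h import *
dn=[0,0,-1];O=R(dn,e)
clamp()
s=read_state();print(s['time'],s['finger_gap'])
p=s['eef_pos'].copy();p[2]=320;movel(list(p))
movep(list(H-90*t+[0,0,200]),O);s=read_state();print(s['time'],s['eef_pos'],np.round(s['qpos'],2))
movel(list(H-90*t+[0,0,140]))
for th in range(0,81,20):
    a=np.radians(138-th);P=H+(67*np.cos(a)-11)*t+[0,0,95+67*np.sin(a)]
    g=movel(list(P),max_speed=70,guard=20);s=read_state();print(th,g,s['time'],np.round(s['eef_pos'],1),np.round(s['ft_force'],1))
wait(.5);snap('top','top1');snap('side','side1');print(read_state()['time'])
E
```

```text
0.9167 0.20361473639421224
5.325 [567.43331628 320.08973144 199.97684003] [ 0.03  0.79 -1.11  1.48  0.71  1.32 -1.2 ]
0 False 6.4417 [565.5 291.3 140.1] [-0.2 -0.4  0.2]
20 False 6.925 [564.4 272.9 154.4] [-0.1  0.2  0. ]
40 False 7.4083 [563.  250.8 161.5] [ 0.5  0.2 -1. ]
60 False 7.8917 [561.5 227.5 160.6] [0.6 0.1 0.5]
80 False 8.375 [560.2 206.1 151.8] [0.4 0.9 0.3]
8.975
```

View pics/top1.png

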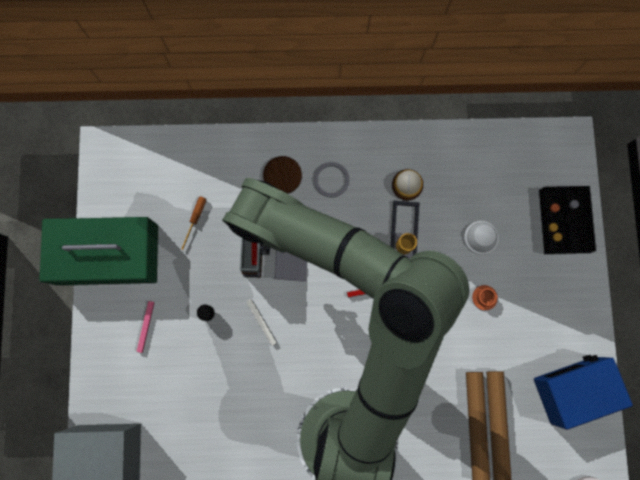

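View pics/side1.png

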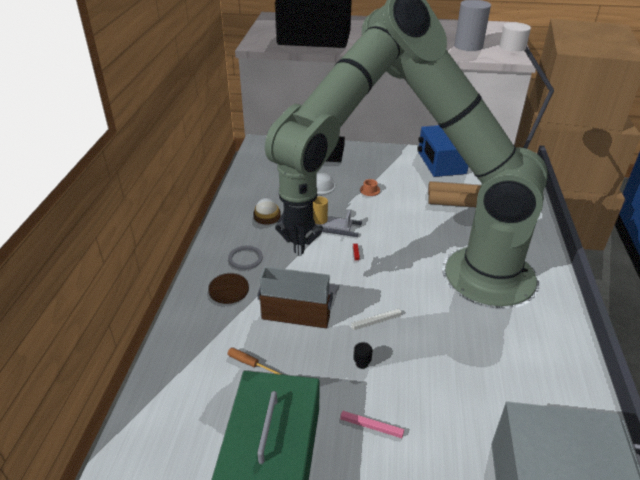

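The first push slid over the rim. The bin is still standing in the top view (253,240) with the bar in it, and the measured forces were near zero. I'll go back behind the bin, find contact with a guard, and push lower on the wall.

```bash
python3 - <<'E'
from h import *
p=read_state()['eef_pos'].copy();p[2]=195;movel(list(p),max_speed=250)
movel(list(H-85*t+[0,0,195]),max_speed=250)
movel(list(H-85*t+[0,0,127]),max_speed=250)
g=movel(list(H-40*t+[0,0,127]),max_speed=50,guard=1.5);s=read_state();print('contact',g,s['time'],np.round(s['eef_pos'],1),np.round(s['ft_force'],1),'rel',(s['eef_pos']-H)@t)
E
```

```text
contact False 11.3667 [563.9 271.2 127. ] [-0.9 -0.4 -0. ] rel -40.36495099990936
```

```bash
python3 - <<'E'
from h import *
snap('side','side2');snap('wrist','wrist2');crop('side2','cs2',220,180,400,340,4)
E
```

```text
(no output)
```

View pics/cs2.png

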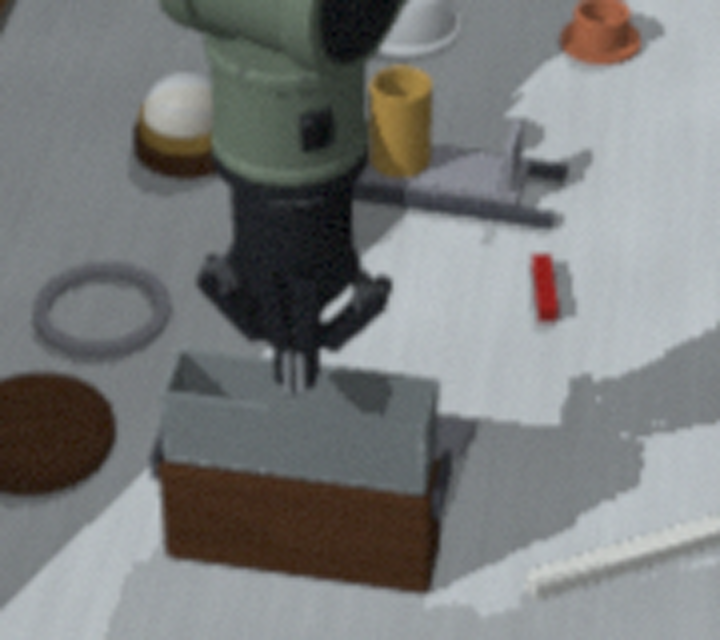

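View pics/wrist2.png

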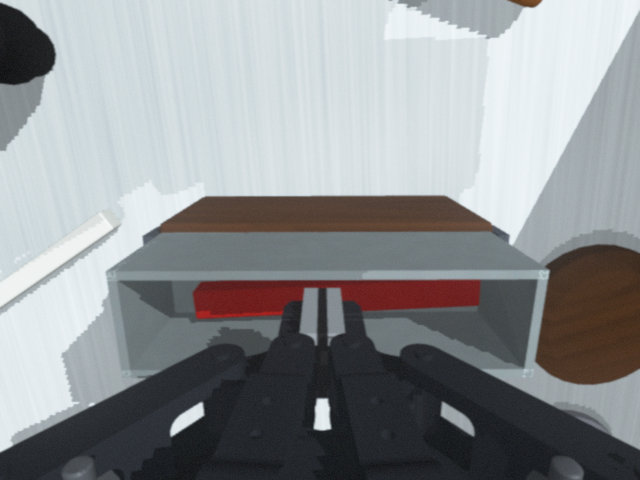

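```bash
python3 - <<'E'
from h import *
c=load('wrist2');print(np.round(c['cam_to_world'],2),np.round(read_state()['tool_rot'],2))
for p in((320,205),(320,250),(320,268),(250,300),(250,350),(330,310),(125,370),(530,370),(112,272),(545,272)):print(p,np.round(px(c,*p,1),1))
E
```

```text
[[ 1.0000e+00  6.0000e-02  2.0000e-02  5.6707e+02]
 [-6.0000e-02  9.6000e-01  2.7000e-01  3.4112e+02]
 [-0.0000e+00 -2.8000e-01  9.6000e-01  3.0948e+02]
 [ 0.0000e+00  0.0000e+00  0.0000e+00  1.0000e+00]] [[ 1.   -0.06 -0.  ]
 [-0.06 -1.    0.  ]
 [-0.   -0.   -1.  ]]
(320, 205) [562.5 287.2  41.2]
(320, 250) [562.6 283.3 128.4]
(320, 268) [562.8 283.3 152.6]
(250, 300) [524.3 254.1 115.4]
(250, 350) [526.7 239.  139.2]
(330, 310) [566.1 282.  189. ]
(125, 370) [474.9 242.1 155.3]
(530, 370) [651.5 231.4 155.1]
(112, 272) [478.5 287.6 155.3]
(545, 272) [654.  276.9 154.9]
```

```bash
python3 - <<'E'
from h import *
c=load('wrist2')
def proj(c,P):
    q=np.linalg.inv(c['cam_to_world'])@np.append(P,1);return c['cx']+c['fx']*q[0]/-q[2],c['cy']-c['fy']*q[1]/-q[2]
s=read_state();print(s['eef_pos'],proj(c,s['eef_pos']),proj(load('side2'),s['eef_pos']))
for v in range(276,345,6):print(v,np.round(px(c,312,v),1),np.round(px(c,335,v),1))
cs=load('side2')
for v in range(262,285,3):print(v,np.round(px(cs,220+73,v),1),np.round(px(cs,220+90,v),1))
E
```

```text
[563.87971397 271.25754262 127.00008633] (np.float64(324.12140566184894), np.float64(272.84363501718263)) (np.float64(294.423389581586), np.float64(286.432498503433))
276 [559.3 280.5 154.1] [568.7 280.8 156.1]
282 [556.8 259.4 108.5] [569.  259.7 111.2]
288 [559.9 283.1 172.6] [568.3 281.7 170.4]
294 [560.  282.6 176.9] [568.1 282.1 176.7]
300 [560.1 282.3 181.2] [568.  282.  181.7]
306 [560.2 282.4 186.2] [567.8 281.3 184.7]
312 [560.3 282.5 190.7] [567.7 282.2 191.1]
318 [560.4 282.5 194.9] [567.6 281.9 194.6]
324 [560.5 282.3 198.4] [567.4 282.6 199.8]
330 [560.6 282.2 201.9] [567.3 282.1 202.5]
336 [560.6 281.8 204.7] [567.2 283.7 208.8]
342 [560.9 283.4 210.8] [567.1 283.2 211.1]
262 [565.7 271.6 213.4] [ 5.577e+02  1.980e+01 -3.000e-01]
265 [566.7 267.3 199.3] [555.4  35.7   1. ]
268 [563.9 283.9 203.6] [554.5  42.3  -5.6]
271 [564.2 283.6 193. ] [552.8  54.3  -7.4]
274 [564.3 284.  183. ] [526.3 238.2 146.8]
277 [564.8 282.6 171.2] [526.1 239.8 137.4]
280 [573.4 238.1 119.1] [526.1 240.3 126.9]
283 [565.3 283.  150.1] [525.9 241.9 117.3]
```

```bash
python3 - <<'E'
from h import *
c=load('wrist0')
for p in((180,308),(190,307),(198,320),(185,330),(455,310),(470,308),(475,330)):print(p,np.round(px(c,*p,0),1))
print(read_state()['finger_gap'], read_state()['eef_pos'])
crop('wrist0','cw0',120,280,540,480,1.9); crop('wrist2','cw2',220,240,420,440,3)
E
```

```text
(180, 308) [ 216.  -536.2  253. ]
(190, 307) [ 216.7 -538.9  251.6]
(198, 320) [ 209.8 -542.   246.2]
(185, 330) [ 213.3 -540.9  259.9]
(455, 310) [ 247.5 -619.8  253.7]
(470, 308) [ 249.4 -624.9  252. ]
(475, 330) [ 248.3 -621.2  267.2]
-0.21998034869813382 [563.87971397 271.25754262 127.00008633]
```

View pics/cw2.png

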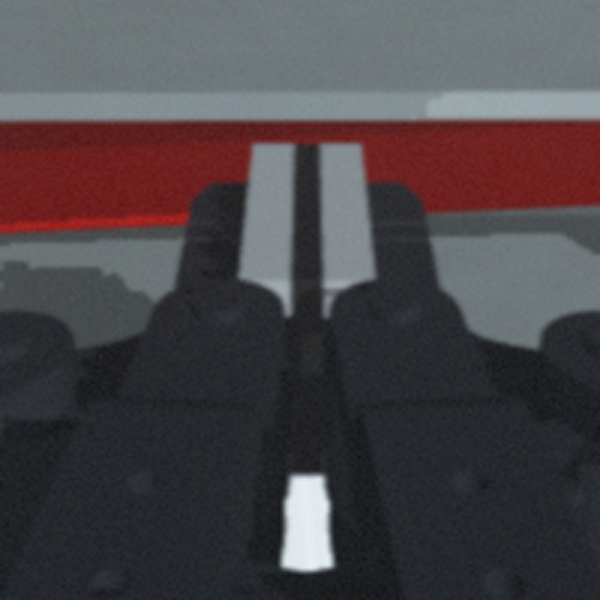

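The fingers really end at z≈170 while the reported TCP is at 127, and both the wrist and side cameras agree. The true fingertip is therefore about 43 mm behind the reported TCP. The start picture shows the same: tips at ~250 (open) against a reported 191. I'll correct for this in every move and confirm it by touch.

```bash
cat >> h.py <<'E'
D=42.5
def rot(): return np.array(read_state()['tool_rot'])
def ml(P,o=None,v=150,guard=None):
    r=rot() if o is None else o
    return movel(list(np.array(P)+D*r[:,2]),frame=o,max_speed=v,guard=guard) if o is not None else movel(list(np.array(P)+D*r[:,2]),max_speed=v,guard=guard)
def mp(P,o): return movep(list(np.array(P)+D*o[:,2]),o)
def tip():
    s=read_state();return np.array(s['eef_pos'])-D*np.array(s['tool_rot'])[:,2]
def st(n=''):
    s=read_state();print(n,round(s['time'],2),'tip',np.round(tip(),1),'F',np.round(s['ft_force'],1),'gap',round(s['finger_gap'],1))
E
python3 - <<'E'
from h import *
p=tip();p[2]=185;ml(p);ml(H-85*t+[0,0,185],v=250);ml(H-85*t+[0,0,125],v=250);st()
g=ml(H-45*t+[0,0,125],v=50,guard=1.5);st('contact %s'%g);print((tip()-H)@t)
E
```

```text
12.43 tip [566.6 315.2 125.2] F [ 0.1 -0.  -0. ] gap -0.1
contact True 12.95 tip [565.7 293.7 125.7] F [1.4 3.4 0.7] gap -0.4
-62.95772344012814
```

```bash
python3 - <<'E'
from h import *
for th in range(0,91,15):
    a=np.radians(149-th);P=H+(58.3*np.cos(a)-11)*t+[0,0,95+58.3*np.sin(a)]
    g=ml(P,v=80,guard=25);st('%d %s'%(th,g))
p=tip()-20*t;p[2]=230;ml(p,v=250)
snap('side','side3');snap('top','top3');snap('wrist','wrist3');st()
E
```

```text
0 False 13.2 tip [565.6 293.3 126.2] F [ 1.7 10.   4.3] gap 0.1
15 False 13.54 tip [565.1 283.1 138. ] F [1.1 8.  5.6] gap 0.5
30 False 13.88 tip [564.4 270.2 146.9] F [1.7 3.7 8. ] gap 0.3
45 False 14.22 tip [563.6 255.4 152. ] F [1.8 1.7 5.1] gap 0.1
60 False 14.57 tip [562.2 240.3 153. ] F [0.2 0.7 0.3] gap 0.1
75 False 14.91 tip [561.3 225.1 150.8] F [-0.1  0.1 -0.1] gap -0.2
90 False 15.25 tip [560.5 211.2 144.7] F [-0.2  0.6 -0.2] gap 0.1
 15.9 tip [561.4 230.8 229.2] F [-0.1 -0.2  1. ] gap -0.2
```

View pics/side3.png

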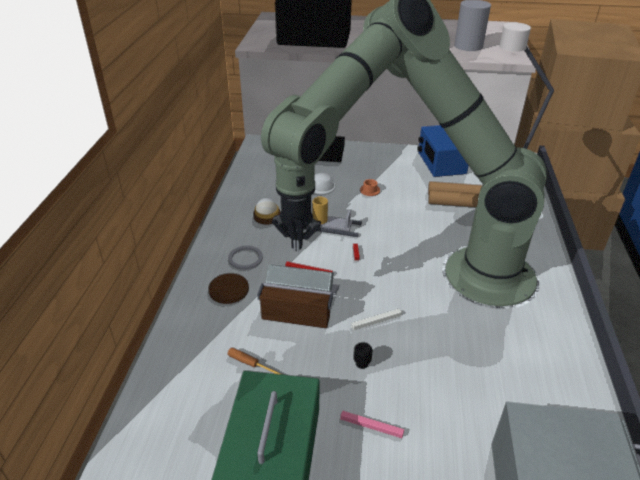

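View pics/top3.png

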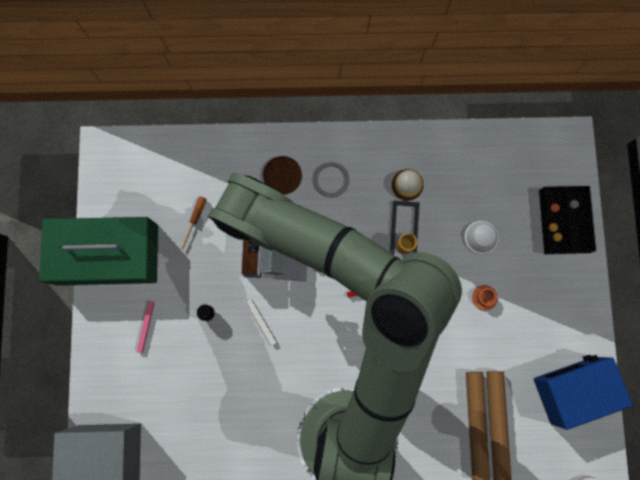

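View pics/wrist3.png

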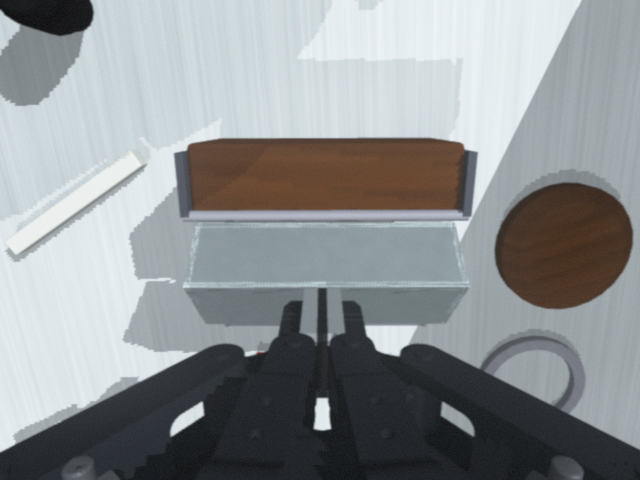

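The bin lies tipped and red shows beyond it at side pixel (310,267). I'll move over there to look at the bar from the wrist.

```bash
python3 - <<'E'
from h import *
ml(H+200*t+[0,0,240],v=350);open_gripper()
snap('wrist','wrist4');snap('top','top4');st()
E
```

```text
17.51 tip [549.6  31.2 240. ] F [-0.8 -0.8 -0.7] gap 85.5
```

View pics/wrist4.png

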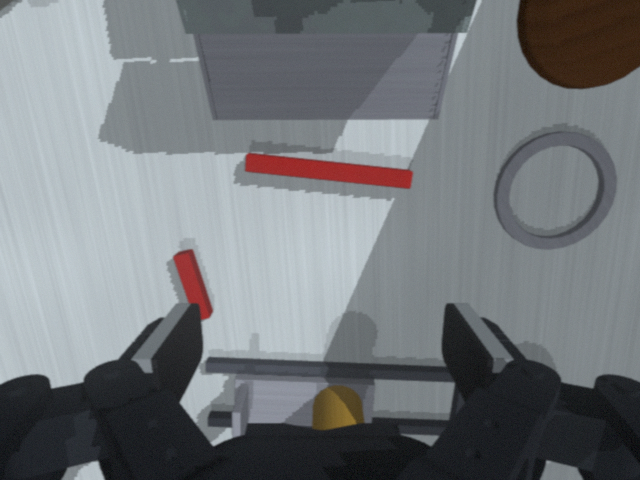

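View pics/top4.png

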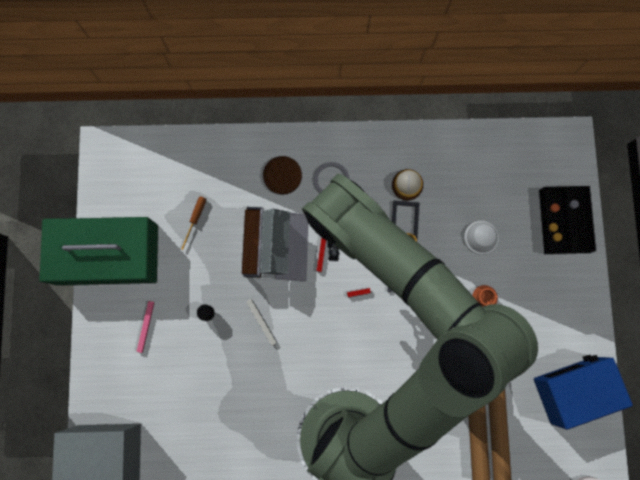

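The wrist view shows the long bar lying free at (328,171), in front of the slide. The short bar is at (193,285) and the ring at (555,190). Now to locate the bar.

```bash
python3 - <<'E'
from h import *
c=load('wrist4');im=c['image'].astype(int);m=((im[...,2]>120)&(im[...,1]<70)&(im[...,0]<70)).astype(np.uint8);m[230:]=0;m[:,:220]=0
v,u=np.nonzero(m);pts=[pxz(c,a,b,14)[:2] for a,b in zip(u,v)]
r=cv2.minAreaRect(np.array(pts,np.float32));print(r,cv2.boxPoints(r))
i=np.argmin(u);j=np.argmax(u)
for a,b in((250,160),(330,170),(408,177)):print(np.round(px(c,a,b,1),1))
ring=c['image'];
# ring edge
print('ring left outer',pxz(c,494,190,10),'ring bottom',pxz(c,555,250,10))
E
```

```text
((556.115234375, 58.423973083496094), (15.973709106445312, 148.8511962890625), 80.59542846679688) [[481.3849    62.70596 ]
 [628.23535   38.382977]
 [630.8456    54.141987]
 [483.99512   78.464966]]
[487.1  72.1  16.3]
[557.2  59.1  16.1]
[626.6  48.7  16.2]
ring left outer [706.6414492   31.18258592  10.        ] ring bottom [768.20146521 -30.42036847  10.        ]
```

```bash
cat >> h.py <<'E'
BC=np.array([556.1,58.4,0]);BD=unit([.9868,-.162,0])
up=np.array([0,0,1.]);left=lambda d:np.cross(up,d)
def yawv(y): return np.array([np.cos(np.radians(y)),np.sin(np.radians(y)),0])
OFF=38.
def grasp_pose(sg,b,f,h):
    "f=+1: jaw left; tip centre at height h"
    o=tool(sg*BD,b,f*left(sg*BD))
    # pad centre over bar at OFF from centre toward the held end
    z=o[:,2]; P=BC-sg*BD*OFF; P=P+(h-8)*(-z/ -z[2])*-1*0 + np.array([0,0,h]) - 0
    return P,o
def place_pose(yaw,b,f,hb):
    "hb: bar bottom height; f same as in grasp"
    d=yawv(yaw);o=tool(d,90-b,-f*left(d))
    return o,hb
E
python3 - <<'E'
from h import *
f3=lambda q:None if q is None else np.round(q,2).tolist()
for b in(15,20,25):
  for f in(1,-1):
    for sg in(1,-1):
        P,o=grasp_pose(sg,b,f,6);z=o[:,2]
        print('grasp b%d sg%d f%d'%(b,sg,f),f3(inverse_kinematics(list(P+D*z),o)),f3(inverse_kinematics(list(P+D*z+[0,0,120]),o)))
    for yaw in range(240,301,15):
        o,_=place_pose(yaw,b,f,0);z=o[:,2]
        G=CUP+[0,0,25+75+OFF]+5*z
        print('  place f%d yaw%d'%(f,yaw),f3(inverse_kinematics(list(G+D*z+[0,0,3]),o)),f3(inverse_kinematics(list(G+D*z+[0,0,90]),o)))
E
```

```text
grasp b15 sg1 f1 [0.47, 0.98, -1.08, 2.17, 1.59, 0.92, -0.23] [0.62, 0.83, -1.33, 2.13, 1.28, 1.02, 0.0]
grasp b15 sg-1 f1 [0.25, 0.98, -0.65, 1.55, 0.5, 1.05, -2.28] [0.27, 0.83, -0.7, 1.52, 0.4, 1.22, -2.23]
  place f1 yaw240 [-0.06, 1.09, -0.24, 1.44, 0.95, 1.86, 1.93] [-0.06, 0.96, -0.24, 1.46, 0.95, 1.92, 2.02]
  place f1 yaw255 [0.02, 1.06, -0.45, 1.64, 1.2, 1.86, 1.85] [0.02, 0.91, -0.45, 1.66, 1.17, 1.9, 1.96]
  place f1 yaw270 [0.13, 1.06, -0.66, 1.85, 1.45, 1.92, 1.8] [0.13, 0.89, -0.66, 1.87, 1.39, 1.91, 1.92]
  place f1 yaw285 [-0.33, 0.92, -0.04, 2.08, 1.45, 1.35, 1.72] [-0.17, 0.74, -0.24, 2.09, 1.45, 1.51, 1.88]
  place f1 yaw300 [-0.93, 1.21, 0.78, 2.3, 1.8, 0.61, 1.23] [-1.03, 1.09, 0.99, 2.33, 1.79, 0.49, 1.4]
grasp b15 sg1 f-1 None [-0.45, 0.44, 0.18, 2.18, 0.14, 0.3, -2.16]
grasp b15 sg-1 f-1 [0.51, 1.27, -1.25, 1.53, 1.01, 1.41, 0.54] [0.54, 1.14, -1.36, 1.5, 0.9, 1.55, 0.55]
  place f-1 yaw240 [-0.01, 1.1, -0.32, 1.44, 0.99, 1.9, -1.24] [-0.06, 0.96, -0.24, 1.46, 0.95, 1.92, -1.12]
  place f-1 yaw255 [-0.01, 1.05, -0.4, 1.64, 1.17, 1.82, -1.28] [0.01, 0.91, -0.4
[... 2594 characters left out ...]
1 f-1 [-0.5, 0.73, 0.17, 2.34, 2.76, 0.32, 1.4] None
grasp b25 sg-1 f-1 [0.47, 1.34, -1.26, 1.37, 0.92, 1.57, 0.63] [0.49, 1.22, -1.36, 1.35, 0.82, 1.71, 0.61]
  place f-1 yaw240 [0.08, 1.03, -0.44, 1.48, 0.99, 1.83, -1.25] [0.09, 0.9, -0.46, 1.48, 0.97, 1.9, -1.16]
  place f-1 yaw255 [0.07, 0.97, -0.49, 1.68, 1.16, 1.73, -1.25] [0.12, 0.84, -0.56, 1.68, 1.14, 1.82, -1.15]
  place f-1 yaw270 [0.08, 0.92, -0.54, 1.88, 1.34, 1.64, -1.27] [0.14, 0.78, -0.63, 1.87, 1.3, 1.71, -1.14]
  place f-1 yaw285 [0.11, 0.88, -0.58, 2.07, 1.55, 1.57, -1.3] [0.19, 0.72, -0.69, 2.07, 1.49, 1.61, -1.14]
  place f-1 yaw300 [0.17, 0.85, -0.61, 2.25, 1.81, 1.53, -1.33] [0.27, 0.67, -0.75, 2.25, 1.71, 1.51, -1.14]
```

```bash
python3 - <<'E'
from h import *
P,o=grasp_pose(-1,20,-1,4.5)
mp(P+[0,0,120],o);st('above')
snap('wrist','wrist5')
g=ml(P,v=120,guard=8);st('down %s'%g)
clamp();st('clamped')
snap('wrist','wrist6');snap('side','side6')
crop('side6','cs6',220,180,400,315,4.4)
E
```

```text
above 18.82 tip [593.7  52.3 125. ] F [ 0.3 -0.2  0.1] gap 85.6
down False 20.02 tip [594.   52.4   5.3] F [1.2 0.  0.3] gap 85.5
clamped 20.67 tip [594.1  52.6   5.5] F [ 1.3 -0.2 11.1] gap 14.2
```

View pics/wrist6.png

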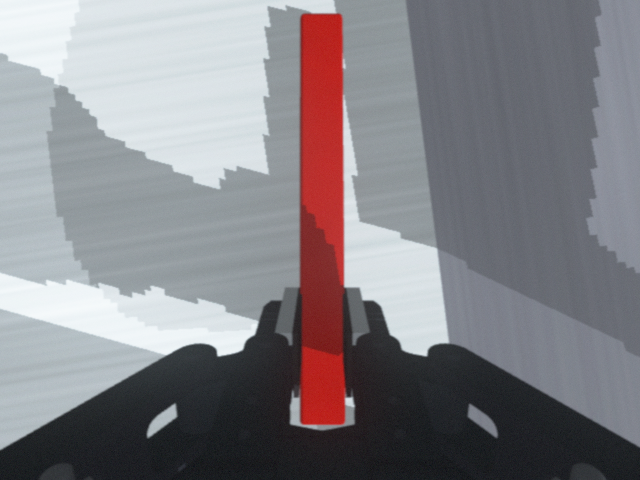

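View pics/cs6.png

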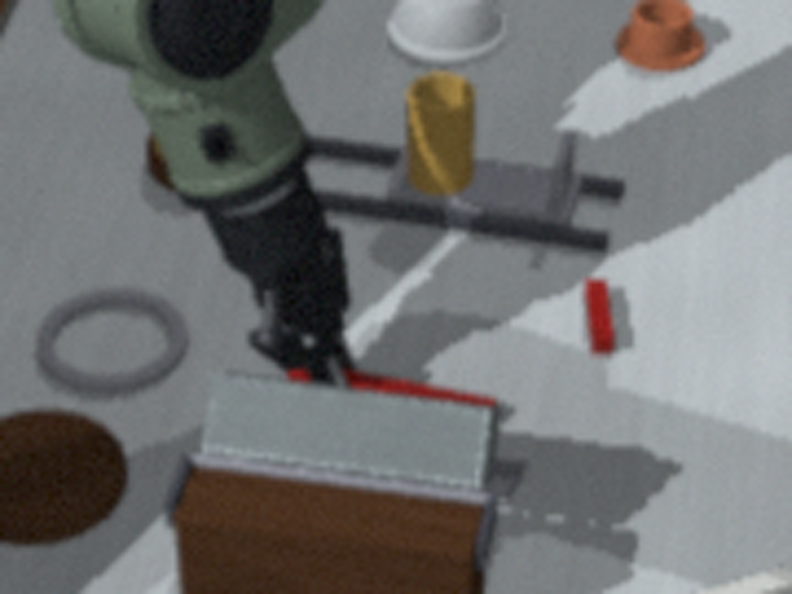

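The bar is in the jaws: wrist pixel (322,350), 14 mm gap. Now I'll lift it and turn it upright above the cup.

```bash
python3 - <<'E'
from h import *
p=tip();p[2]=60;ml(p,v=100);p[2]=240;ml(p,v=250);st('lift')
b=20;yaw=270
o,_=place_pose(yaw,b,-1,0);z=o[:,2]
for dz in(125,110,95):
    G=CUP+[0,0,100+OFF+dz]+5*z
    q=inverse_kinematics(list(G+D*z),o)
    if q is not None:
        print(dz,np.round(q,2),np.round(read_state()['qpos'],2));mp(G,o);break
st('above');snap('wrist','wrist7');snap('side','side7');crop('side7','cs7',240,100,420,235,4.4)
E
```

```text
lift 22.34 tip [593.7  52.1 238.4] F [-0.3  0.  -3. ] gap 14.3
125 [ 0.19  0.8  -0.72  1.86  1.35  1.86 -1.13] [ 0.51  1.05 -1.41  1.34  0.74  1.76  0.61]
above 23.94 tip [ 551.9 -188.8  260.7] F [ 0.9  0.5 -2.5] gap 14.6
```

View pics/wrist7.png

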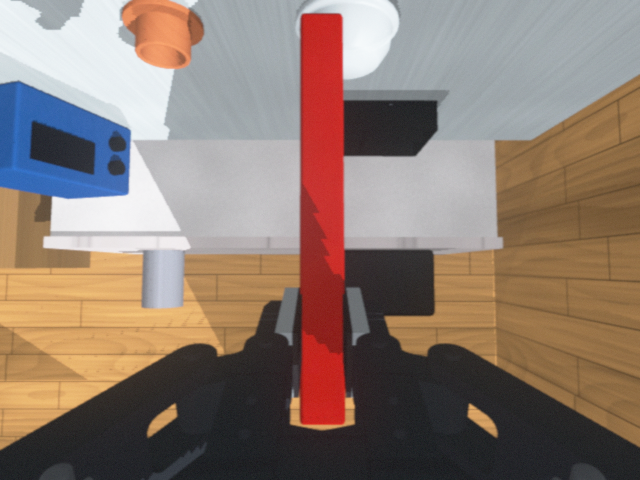

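View pics/cs7.png

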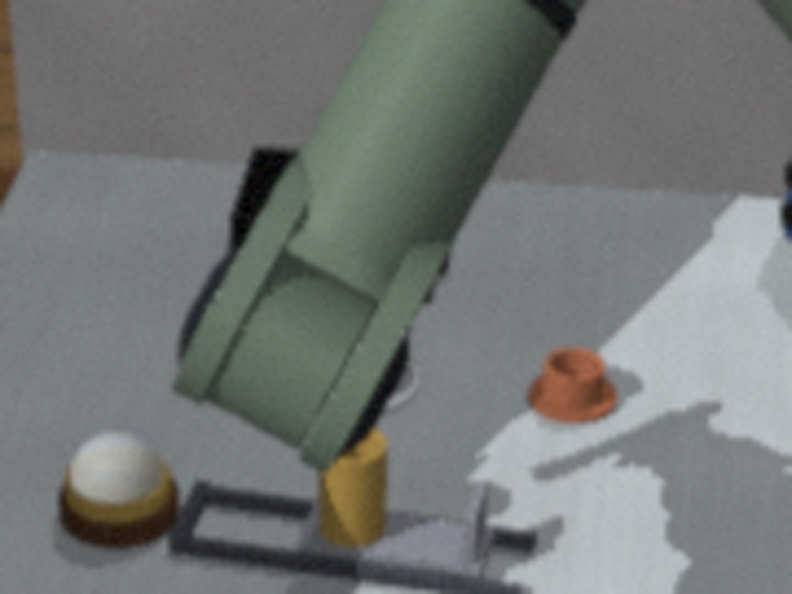

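```bash
python3 - <<'E'
from h import *
c=load('wrist7')
ps=np.array([px(c,322,v,2) for v in range(25,285,20)]);print(np.round(ps[[0,3,6,9,12]],1))
# face points
im=c['image'].astype(int);m=(im[...,2]>90)&(im[...,1]<70)&(im[...,0]<70)
m=cv2.erode(m.astype(np.uint8),np.ones((5,5)));m[285:]=0;v,u=np.nonzero(m);Q=np.array([px(c,a,b) for a,b in zip(u[::5],v[::5])])
Q=Q[(Q[:,2]>100)&(Q[:,1]<-150)]
C=Q.mean(0);w,V=np.linalg.eigh(np.cov((Q-C).T));a=V[:,2]*np.sign(V[2,2]);n=V[:,0];n*=np.sign(n@(c['cam_to_world'][:3,3]-C));print('axis',a,'lean',np.arccos(a[2]),'normal',n,len(Q),np.sqrt(w))
# bottom end: row ~14 ; top end row ~424
for vv in(16,420):
    # intersect ray with face plane
    M=c['cam_to_world'];d=M[:3,:3]@np.array([(322-c['cx'])/c['fx'],-(vv-c['cy'])/c['fy'],-1.]);o=M[:3,3];P=o+d*((C-o)@n)/(d@n);print(vv,np.round(P,1),'axis pt',np.round(P-8*n,1))
st()
E
```

```text
[[ 550.7 -178.   153.8]
 [ 550.8 -178.   176.8]
 [ 550.8 -177.6  199.4]
 [ 550.8 -177.9  221.3]
 [ 550.9 -177.9  242.8]]
axis [ 0.00719781 -0.00143301  0.99997307] lean 0.0073391386431972796 normal [0.00300326 0.99999449 0.00141142] 2035 [ 0.61721463  3.97754134 28.65765479]
16 [ 550.7 -177.8  150.4] axis pt [ 550.7 -185.8  150.4]
420 [ 551.  -178.   296.4] axis pt [ 550.9 -186.   296.4]
 24.04 tip [ 551.9 -188.9  260.9] F [-0.7 -0.5 -2.5] gap 14.3
```

```bash
python3 - <<'E'
from h import *
p=tip()+[1.1,1.6,0];ml(p,v=100)
p1=p.copy();p1[2]-=40;g=ml(p1,v=120,guard=8);st('at rim %s'%g)
if not g:
    p1[2]=p[2]-119;g=ml(p1,v=90,guard=6);st('in %s'%g)
snap('side','side8');snap('top','top8');snap('wrist','wrist8');crop('side8','cs8',240,120,420,255,4.4)
E
```

```text
at rim False 24.77 tip [ 553.1 -187.2  220.8] F [ 0.4  0.4 -1.3] gap 14.6
in False 25.8 tip [ 553.2 -187.3  142.3] F [-1.2  0.5 -1.4] gap 14.3
```

View pics/wrist8.png

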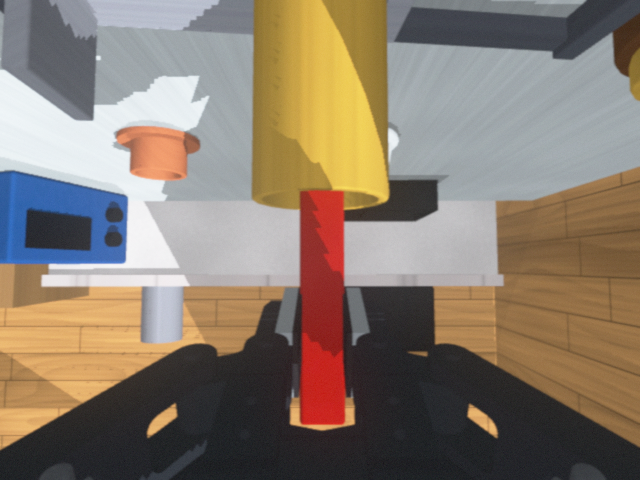

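View pics/cs8.png

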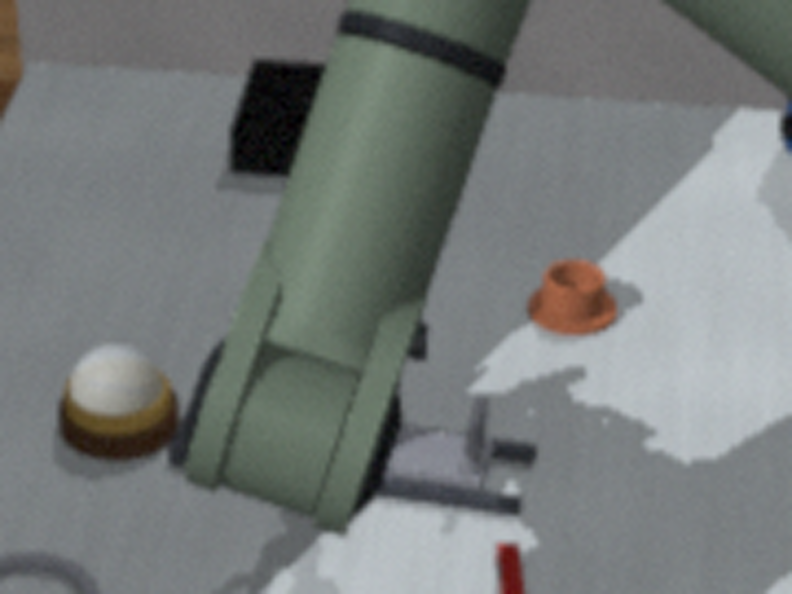

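The bar is inside the cup in the wrist view, with the cup mouth at (320,200) and the bar at (322,250). I'll lower it to the floor, release and back off.

```bash
python3 - <<'E'
from h import *
p=tip();p[2]-=7;g=ml(p,v=30,guard=3);st('floor %s'%g)
open_gripper();wait(.2);st('open')
z=rot()[:,2];ml(tip()-110*z,v=200);st('back')
snap('wrist','wrist9');snap('side','side9');snap('top','top9')
crop('side9','cs9',240,120,420,255,4.4)
E
```

```text
floor True 26.2 tip [ 553.4 -187.6  137.4] F [0.8 1.7 8.1] gap 14.6
open 27.08 tip [ 553.2 -187.3  136.8] F [ 0.8 -0.1  0.4] gap 85.5
back 27.78 tip [553.  -84.9 174.3] F [-0.3 -0.1  0.5] gap 85.4
```

View pics/wrist9.png

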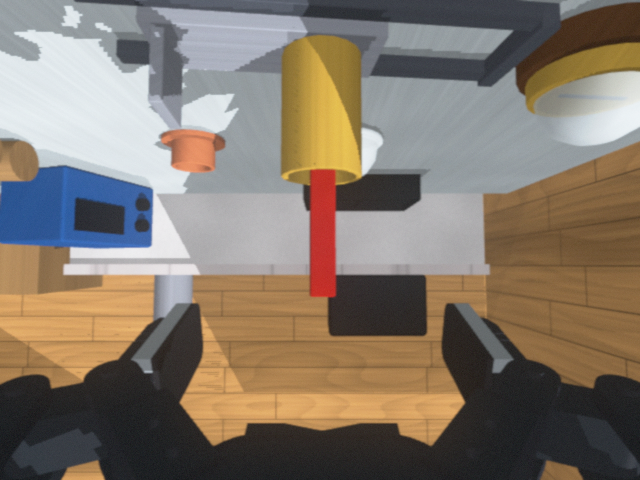

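View pics/top9.png

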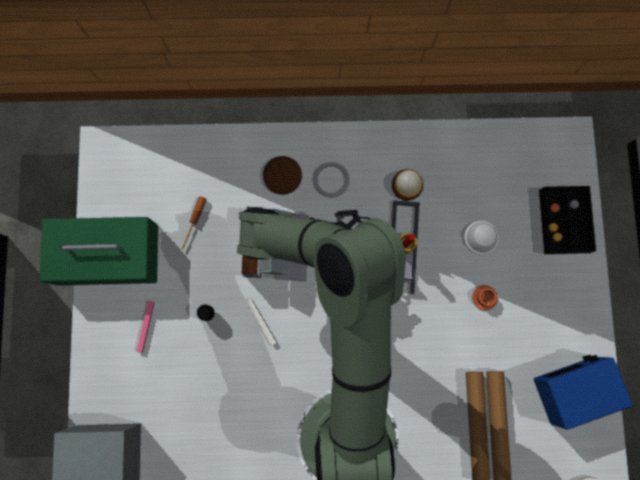

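The bar stands free in the cup: wrist (322,230), top (407,243). Next is the push on the tab.

```bash
python3 - <<'E'
from h import *
f3=lambda q:None if q is None else np.round(q,2).tolist()
print(np.round(read_state()['qpos'],2))
for b in(0,8):
  for f in(1,-1):
    o=tool(TD,b,f*left(TD));z=o[:,2]
    for P in([440,-60,230],CUP-140*TD+[0,0,150],CUP-140*TD+[0,0,42],CUP-25*TD+[0,0,42]): print(b,f,f3(inverse_kinematics(list(np.array(P)+D*z),o)))
E
```

```text
[-0.04  0.96 -0.66  1.78  1.25  1.89 -1.31]
0 1 [0.94, 0.47, -1.21, 2.02, 0.52, 1.01, 0.94]
0 1 [1.01, 0.53, -0.98, 2.1, 0.61, 0.83, 1.13]
0 1 [0.82, 0.69, -0.74, 2.16, 0.85, 0.61, 0.92]
0 1 [0.73, 0.8, -0.72, 1.88, 0.76, 0.76, 1.04]
0 -1 [0.81, 0.38, -1.0, 2.02, 0.39, 0.95, -2.07]
0 -1 [1.0, 0.53, -0.96, 2.1, 0.6, 0.82, -2.0]
0 -1 [0.88, 0.72, -0.82, 2.16, 0.91, 0.66, -2.27]
0 -1 [0.79, 0.83, -0.82, 1.88, 0.84, 0.81, -2.16]
8 1 [0.89, 0.31, -1.06, 2.12, 0.44, 0.77, 1.04]
8 1 [1.01, 0.44, -0.9, 2.2, 0.62, 0.6, 1.14]
8 1 [0.62, 0.59, -0.44, 2.28, 0.9, 0.28, 0.88]
8 1 [0.61, 0.7, -0.5, 2.01, 0.72, 0.46, 1.06]
8 -1 [0.89, 0.31, -1.06, 2.12, 0.44, 0.77, -2.1]
8 -1 [1.07, 0.47, -0.99, 2.2, 0.68, 0.63, -2.06]
8 -1 [0.85, 0.66, -0.74, 2.27, 1.13, 0.45, -2.48]
8 -1 [0.81, 0.79, -0.8, 2.0, 1.0, 0.63, -2.3]
```

```bash
python3 - <<'E'
from h import *
z=rot()[:,2];ml(tip()+[0,40,70],v=250)
o=tool(TD,0,left(TD))
mp([440,-60,230],o);clamp();st('via')
A=CUP-140*TD
mp(A+[0,0,150],o);ml(A+[0,0,42],v=200);st('behind tab')
g=ml(CUP-95*TD+[0,0,42],v=60,guard=2);st('contact %s'%g);print((tip()-CUP)@TD)
snap('side','side10');crop('side10','cs10',240,120,420,255,4.4)
E
```

```text
via 31.2 tip [440. -60. 230.] F [-0.6 -0.5 -0.1] gap -0.1
behind tab 32.51 tip [ 413.4 -169.7   42.9] F [ 0.3 -0.3  0.1] gap 0.2
contact True 33.03 tip [ 442.3 -173.2   42.2] F [-0.3 -0.3 -1. ] gap -0.1
-110.1467125670219
```

View pics/cs10.png

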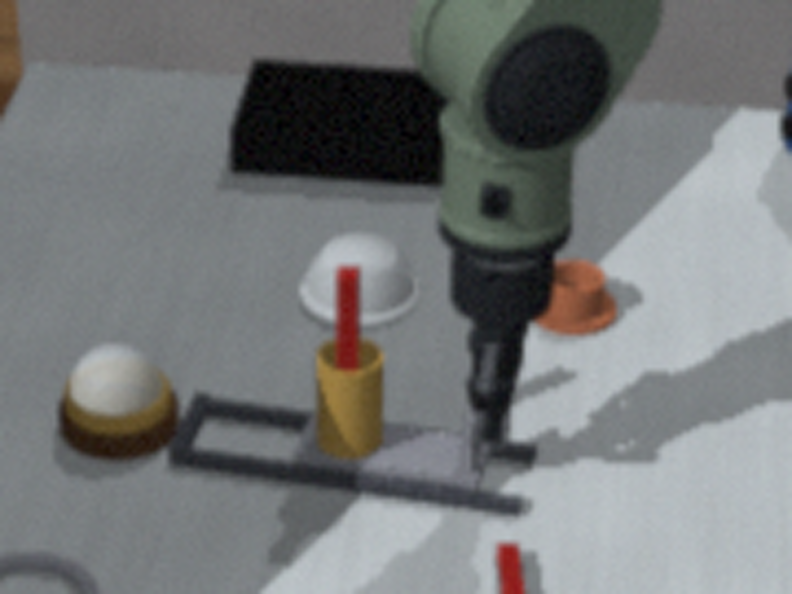

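The bar stands in the cup at crop (348,315) and the fingers are at the tab at (480,440). Now I'll push it home slowly.

```bash
python3 - <<'E'
from h import *
for x in(-70,-40,-31):
    g=ml(CUP+x*TD+[0,0,42],v=50,guard=20);st('%d %s'%(x,g));print((tip()-CUP)@TD)
    if g: break
g=ml(CUP-12*TD+[0,0,42],v=25,guard=12);st('end %s'%g);print((tip()-CUP)@TD)
snap('side','side11');crop('side11','cs11',240,120,420,255,4.4)
E
```

```text
-70 False 34.08 tip [ 482.3 -177.    42.1] F [ 0.1  0.4 -0.7] gap -0.0
-69.93412849956775
-40 False 34.83 tip [ 512.2 -180.1   42. ] F [-0.3 -0.1  0.3] gap 0.3
-39.91970539622855
-31 False 35.16 tip [ 521.5 -181.1   42. ] F [-0.9 -0.3 -0.3] gap 0.2
-30.572103309892576
end True 35.57 tip [ 526.3 -181.8   41.6] F [-0.6  0.2 -0.2] gap 0.1
-25.712808528562018
```

View pics/cs11.png

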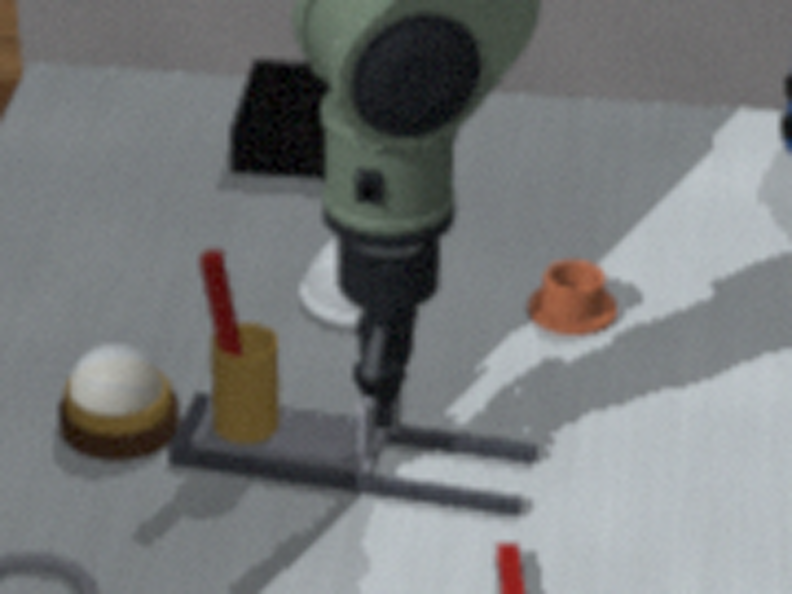

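```bash
python3 - <<'E'
from h import *
g=ml(CUP-18*TD+[0,0,42],v=25,guard=18);st('again %s'%g);print((tip()-CUP)@TD)
ml(CUP-110*TD+[0,0,42],v=150);ml(CUP-130*TD+[0,0,230],v=250);
ml(np.array([440,-30,240]),v=250)
snap('top','top12');snap('side','side12');snap('wrist','wrist12');st()
crop('top12','ct12',340,150,500,310,3.7);crop('side12','cs12',220,150,400,330,3.3)
E
```

```text
again True 35.83 tip [ 526.3 -181.7   41.1] F [0.9 0.  0.4] gap 0.1
-25.769207736782533
 38.31 tip [439.7 -30.8 239.6] F [0.2 0.1 0.1] gap 0.1
```

View pics/ct12.png

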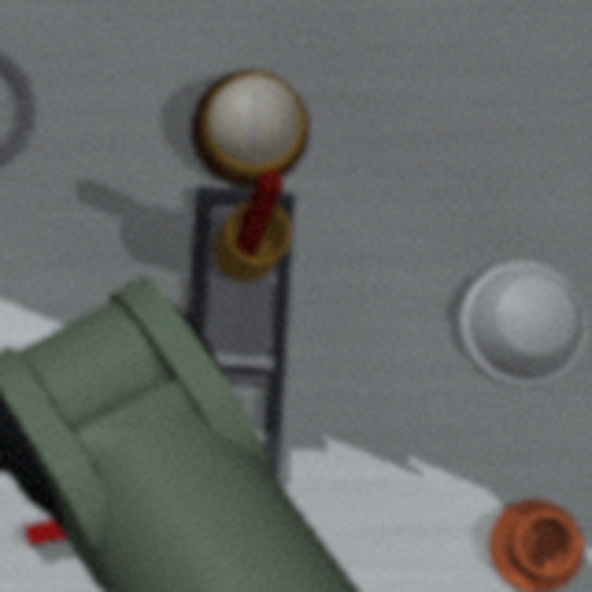

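View pics/cs12.png

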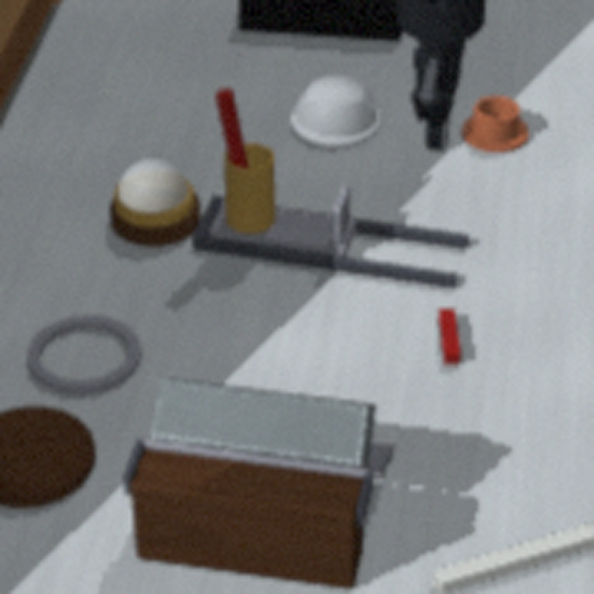

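View pics/top12.png

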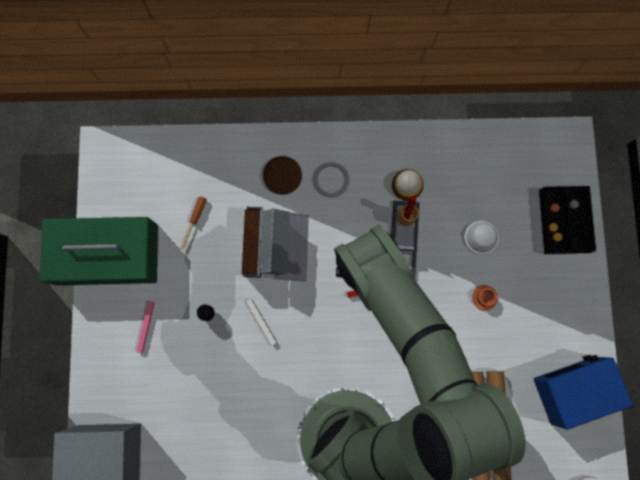

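```bash
python3 - <<'E'
from h import *
B=lambda u,v:(340+u/3.7,150+v/3.7)
c=load('top12');m=pxz(c,*B(254,240),100);print('mouth',m,'travel from start',(m-CUP)[:2]@TD[:2])
for n,cc in(('top12',c),('side12',load('side12'))):
    im=cc['image'].astype(int);k=(im[...,2]>70)&(im[...,1]<50)&(im[...,0]<50);v,u=np.nonzero(k)
    Q=np.array([px(cc,a,b) for a,b in zip(u,v)]);Q=Q[(Q[:,2]>95)&(Q[:,2]<185)&(Q[:,0]>580)&(Q[:,0]<740)&(abs(Q[:,1]+195)<60)]
    if len(Q)>5:
        C=Q.mean(0);w,V=np.linalg.eigh(np.cov((Q-C).T));a=V[:,2]*np.sign(V[2,2]);print(n,len(Q),C.round(1),'axis',a.round(3),'lean',np.arccos(a[2]),'zmax',Q[:,2].max(),'at z=100',(C+a*(100-C[2])/a[2]).round(1))
E
```

```text
mouth [ 630.52987524 -189.49498803  100.        ] travel from start 78.75249312365632
top12 24 [ 661.2 -191.3  171.5] axis [ 0.378 -0.204  0.903] lean 0.44469320981280896 zmax 180.90207105681066 at z=100 [ 631.2 -175.1  100. ]
side12 95 [ 654.2 -185.4  136.2] axis [ 0.144 -0.012  0.989] lean 0.1454267322000689 zmax 175.79436407427738 at z=100 [ 648.9 -185.   100. ]
```

```bash
python3 - <<'E'
from h import *
def cl(fn):
    c=load(fn);d=c['range_z'];v,u=np.mgrid[:480,:640]
    return c,(np.stack([(u-c['cx'])/c['fx']*d,-(v-c['cy'])/c['fy']*d,-d,np.ones_like(d)],-1)@c['cam_to_world'].T)[...,:3]
for fn in('top0','top12','side0','side12'):
    c,P=cl(fn)
    for nm,z0,z1 in(('tab',48,70),('cup',80,104)):
        k=(P[...,2]>z0)&(P[...,2]<z1)&(P[...,0]>430)&(P[...,0]<680)&(abs(P[...,1]+185)<45)
        Q=P[k]; s=(Q-CUP)@TD
        if nm=='tab': Q=Q[s<15] if '12' in fn else Q[s<-60]
        else: Q=Q[(s>30)] if '12' in fn else Q[s>-60]
        s=(Q-CUP)@TD
        if len(s): print(fn,nm,len(s),'s pct',np.percentile(s,[2,25,50,75,98]).round(1))
crop('wrist12','cw12',0,0,640,480,1.2)
crop('top0','e0',385,190,430,300,7.2//1 if 0 else 5.4);crop('top12','e1',385,190,430,300,5.4)
a=cv2.imread('pics/e0.png');b=cv2.imread('pics/e1.png');cv2.imwrite('pics/e01.png',np.hstack([a,b]))
E
```

```text
top0 tab 55 s pct [-101.   -99.6  -97.1  -94.9  -92.4]
top0 cup 108 s pct [-25.3 -17.1   0.8  16.4  25. ]
top12 tab 48 s pct [-15.4 -14.  -11.9  -9.1  -6.8]
top12 cup 111 s pct [ 60.8  66.6  83.8  92.7 103.9]
side0 tab 36 s pct [-99.8 -98.7 -96.8 -93.9 -90.7]
side0 cup 158 s pct [-23.7 -10.5   2.   13.8  25.4]
side12 tab 39 s pct [-14.6 -13.6 -12.4  -8.8  -6.3]
side12 cup 141 s pct [ 61.6  71.2  85.7  95.7 108. ]
```

View pics/e01.png

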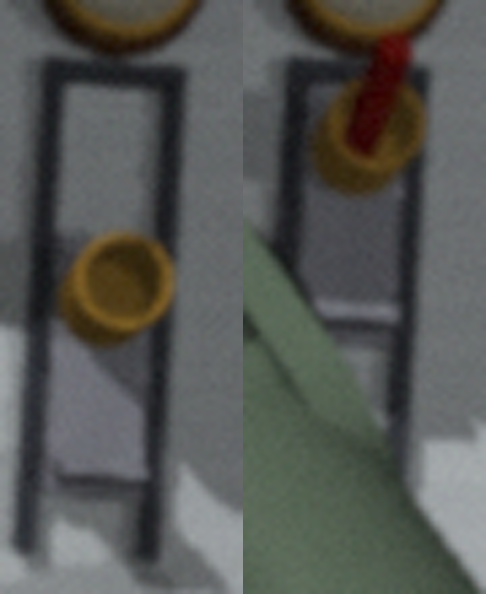

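View pics/cw12.png

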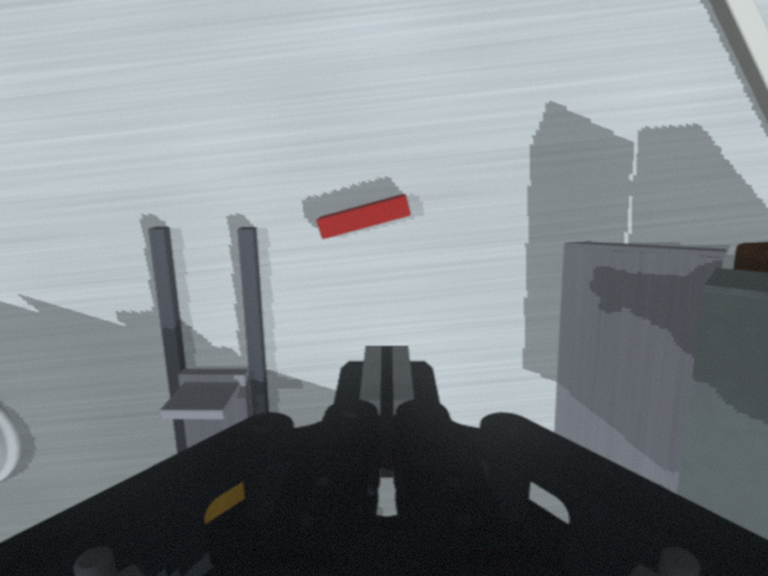

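The carriage moved about 85.5 mm from its ~15 mm start, so it is at ~100 mm. Its plate meets the end rail, and it stood still against an 18 N guard. The bar leans in the cup, the bin lies tipped and the bystanders haven't shifted. Handing in.

```bash
python3 - <<'E'
from h import *
st();print(finish_job())
E
```

```text
38.31 tip [439.7 -30.8 239.6] F [0.2 0.1 0.1] gap 0.1
the job is handed in; nothing more can be done
None
```

I finished the job and handed it in at 38.3 s of the 53 s allowed; the hand-in reports no verdict. I tipped the bin, stood the bar in the cup, let go of it, and pushed the carriage home by its tab.

**Last checks**
- **Bin:** it lies tipped in the side and top views.
- **Carriage:** depth from both cameras gives about 85.5 mm of travel from a start near 15 mm, so about 100 mm. It did not move against a second push with an 18 N guard.
- **Bar:** it stands in the cup and leans towards the compass.
- **Surroundings:** by eye, the bystanders are where they were, and the arm is clear of everything.

**What failed or disagreed**
- **First push missed:** the fingers slid over the bin's rim, and on the retry the fingertips came down over the bin's mouth without touching the bar. The real fingertips sit about 42.5 mm behind the reported TCP, so I corrected every later move for that.
- **Bar lean is uncertain:** the top view gave 0.44 rad and the side view 0.15 rad, both from few pixels. The cup limits the lean to about 0.35 rad, below the 0.45 rad limit.
- **Cup mouth reading:** a rough reading of the mouth in the top view gave only 79 mm of travel (about 94 mm in all, right at the limit). I trusted the depth figures and the hard stop over it.

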